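Unhook a serving board and stand it in the rack

TASK

Take the straight-sided wooden board off the hook stand, raising its handle end far enough to slide it over the peg's upturned tip without dragging or tipping the stand. Then lower it, foot down, into the middle of the empty front bay of the board rack, and let go only when it stands on the bay's floor. Leave the round board hanging and do not disturb the other things.

Things in the scene. Friction and masses are not known exactly. Their poses are not given: they have to be found in the camera images.
- hook_stand: Freestanding hook stand (2.5 kg, not fixed, tips if pulled): wooden foot 160 x 190 x 14 mm, steel crossbar at x = +55 mm, z = 205 mm, and two level steel pegs 8 mm thick that run from the crossbar toward the stand's -x (toward the robot at yaw 0), at y = +65 and -65 mm, axis z = 205 mm. Origin: centre of the foot's underside, z up. Yaw varies.
- left_tip (a point): Top end of the upturned tip of the peg at the stand's y = +65 mm. The level part of the peg ends at x = -27 mm in the stand's frame; from there the tip turns up steeply to x = -37 mm. This point lies 18 mm above the peg's axis, 223 mm above the worktop.
- right_tip (a point): The same for the peg at the stand's y = -65 mm.
- straight_board: Wooden board with a straight-sided blade, 12 mm thick (x), 180 mm tall (z), about 0.25 kg; hangs handle up on either one of the pegs, square to it. Blade 90 mm wide (y), 104 mm tall, flat foot; above it the handle, 40 mm wide, which can be gripped across its width with a finger on each side of the peg. Origin: centre of the foot; z up; front and back are alike.
- board_slot (a point): Centre of the upright through slot in the straight board's handle, 148 mm above the foot, 32 mm below the top; 16 mm wide, 36 mm tall. The peg passes through it and its upper end rests on the peg. Raised 14 to 28 mm from hanging, the slot clears both the peg and its upturned tip, and the board slides off along the stand's -x.
- board_foot (a point): Centre of the straight board's flat foot (lower edge), same axes as the board.
- round_board: Similar wooden board, 12 mm thick, 172 mm tall, with a round blade 100 mm across; hangs from the other peg and stays there. Origin: lowest point, middle of the thickness.
- round_slot (a point): Centre of the round board's handle slot, 140 mm above its origin.
- board_rack: Fixed board rack: wooden foot 100 (x) x 110 (y) x 16 mm with two bays between upright steel hoops. Hoops 8 mm thick, 96 mm wide (y), tops 75 mm above the worktop, parallel to y. The front bay (x = -24 mm) is empty, the rear bay (x = +24 mm) holds a small board. Each bay is 20 mm clear between hoops, open at the ends. Origin: centre of the underside; yaw varies.
- free_bay (a point): Middle of the floor of the empty front bay, 16 mm above the worktop; x across the bay, y along it, same axes as the rack.
- small_board: Small square wooden board, 90 x 90 x 12 mm, upright in the rear bay; stays there. Origin: centre of its underside.
- pepper_mill: Dark wooden pepper mill, 58 mm across, 130 mm tall, on the worktop to the right of the rack. Origin: centre of the underside.
- sugar_jar: Lidded glass sugar jar, 64 mm across, 110 mm tall, on the worktop behind the rack. Origin: centre of the underside.

How it is judged:
On the way:
1. the straight board is off its peg: its slot lies wholly in front of the upturned tip and it no longer touches the stand (x of board_slot in the frame of hook_stand below -0.046 m and contact force between straight_board and hook_stand below 0.05 N), for 0.1 s.
At the end, for the whole second after the job is handed in: The straight board stands foot down on the floor of the empty front bay: its foot within 9 mm of the bay's middle across it, 25 mm along it and 5 mm in height, upright within 0.22 rad (it may lean on the hoops), at rest and released; the round board still hangs on its peg and the stand stands level (x of board_foot in the frame of free_bay between -0.009 and 0.009 m and y of board_foot in the frame of free_bay between -0.025 and 0.025 m and z of board_foot in the frame of free_bay between -0.004 and 0.005 m and angle between straight_board's own z axis and vertical below 0.22 rad and angle between the x axis of straight_board and the x axis of free_bay, either way round below 0.22 rad and linear speed of straight_board below 0.03 m/s and z of round_slot in the frame of hook_stand above 0.175 m and angle between hook_stand's own z axis and vertical below 0.05 rad); the robot touches nothing.
It fails at once if the hook stand dragged more than 30 mm or tipped more than 0.15 rad (distance of hook_stand from where it was at the start of the episode above 0.03 m or angle between hook_stand's own z axis and vertical above 0.15 rad).
It fails at once if the round board moved more than 50 mm (distance of round_board from where it was at the start of the episode above 0.05 m).
It fails at once if the straight board let go over the rack while its foot is more than 15 mm above the bay's floor (horizontal distance between board_foot and free_bay below 0.06 m and z of board_foot in the frame of free_bay above 0.015 m and contact force between the fingers and straight_board below 0.1 N).
It fails at once if the small board, pepper mill or sugar jar moved more than 30 mm (distance of any of small_board, pepper_mill, sugar_jar from where it was at the start of the episode above 0.03 m).
It also fails if it takes over 58 s, if anything falls off the work surface, if the arm or the gripper's body presses on something with over 40 N, if the wrist force passes 120 N, or if a joint passes its speed limit or range.

ROBOT

A 6-joint arm with a two-finger parallel gripper is mounted at the origin on a cart in front of the work surface, level with it; the furniture and walls round the work are solid. World frame = base frame: x ahead of the robot, y to its left, z up, the work surface at z = 0. Lengths are in m, angles in rad, forces in N, time in s.
With the tool pointing down it reaches from about 0.3 to 0.875 m from the base axis. Payload 6.4 kg.
Tool frame: the origin (TCP) lies on the mounting face of the last link; the fingertips stand 173 mm ahead of it and the grasp point (between the pads) lies 155 mm ahead of it (ctrl.grip_point_offset is the distance from the TCP to the grasp point, in m); z points along the fingers, y is the line along which they close (so a half turn about z gives the same grasp; the last joint's range is limited). The gripper opens to 85 mm and grips with 20 to 120 N. Pads are 22 mm wide; open, the fingers measure 114 mm over their backs; the gripper's body (76 mm by 85 mm) begins 54 mm behind the grasp point. The pads swing forward as they close: fully open they stand 13 mm farther back than shut.
Start: joints at [-1.358, 0.181, 1.607, -0, 1.354, -0.206], TCP at [0.234, -0.525, 0.405] pointing down, gripper open.
Joint ranges: [-2.99, 2.99], [-0.89, 2.07], [0.3, 2.58], [-1.14, 4.28], [0, 2.63], [-3.12, 3.12]. Speed limits (rad/s): [2.57, 2.57, 3.01, 3.14, 3.14, 3.14].

INTERFACE

Orientations are given as a unit quaternion [w, x, y, z].
In Python, from bench import status, imaging, ctrl, models gives the robot as it stands.
- The arm moves only by the tool send_rows, never from a script. Its argument "commands" is a list that holds one entry, the list of rows, each a list of 6 numbers: the shift along the tool's x, y, z normalised to -1 to 1, where 1 is 3 cm, then the turn, a rotation vector about the tool's x, y, z normalised to -1 to 1, where 1 is 0.1 rad. A call has 1 to 8 rows; each row shifts and turns the commanded pose from where the row before left it, along the tool's axes as they then stand; what a row does not reach is not made up. A row lasts 1/12 s, in which the tool goes at most 41.7 mm and 7.16 degrees, less where a joint would pass 70% of its speed; a pose out of reach is approached as far as the arm can. A call with a number of a shift or a turn outside -1 to 1 is refused whole. A call with a gripper value outside its range is refused whole. "jaw" is the opening, from 0 (shut) to 1 (fully open), set as the call begins (left out, the last holds). The fingers move at their own pace and stop on an object; the grip force is fixed at half the most. Time passes only in rows, so rows that do not move let the fingers close. It gives the time, the measured TCP pose, the force, the opening and the grip force at its end, in the units of the state.
- status.get_obs(): the state, without advancing time (a new reading comes with each control period).
- imaging.camera(name): name is "scene" or "side" or "wrist"; returns a dict with "image" (480x640x3 uint8, blue, green, red), "depth" (480x640 float32, m along the optical axis (not along the pixel's ray), 0 where there is no reading), "mtx" (3x3 intrinsics, pixels), "pose" (4x4, takes a point from camera to world coordinates). Camera axes: x right, y down, z forward; pixel columns grow to the right and rows downward; lengths in m; the calibration is good to about 2 mm. A picture is of the moment at which its call begins.
- ctrl.hand_in(): hands the job in; it is judged then, once.
Trained networks look in a picture, given as the dict that the camera call returned (one of the last four; its "shot" number tells which), for a name from the list of things; names that differ only in an ending like _2 or _b are one class to them, and where a whole thing is asked for, a point or a joint stands for the part that bears it (a point fixed in the world has none). Each returns a list of dicts, best first, with "confidence" (0 to 1); they miss things now and then, are a little off and sometimes report something else, mostly with a low value. They report only what shows in the picture. A call takes as long as a camera call.
- models.recognise(picture, name): "centre" ([column, row] in pixels, amid what is visible of it).
- models.regions_of(picture, name): "region" (480x640 bool, what is visible of it) and "centre" ([column, row] in pixels, amid what is visible of it).
The state is a dict: "time_s": time; "q": joint angles; "dq": joint speeds; "joint_efforts": joint torques, N m; "eef_pos": TCP position; "eef_rot": TCP orientation; "wrist_force": force on the tool from outside, world axes, zero at the start; "torque": the same for the moment, N m; "opening": opening from 0.0 (shut) to 1.0 (fully open); "grasp_force": force on a finger pad.
Only numpy, scipy, OpenCV 4.12 (cv2) and the standard library are available. Lean on these libraries where they do the work, as an engineer would, in place of code of your own. Each camera call takes 0.05 s, during which the arm holds its last target. There are 200 camera calls.

## Working session

There is one attempt and no reset: what is moved stays moved. The work goes in short steps, Python scripts to look and compute and a tool call to move; the robot and the scene stay as the last step left them, time stands still between calls to the robot, and variables do not carry over. Pictures are saved under pics/ and viewed, at most 10 in all, crops included, and the job is handed in when it is done.

Besides the shell and the picture viewer there is one more tool, called by a JSON object that holds its "api" and its "payload", one argument or row to a line. send_rows: Moves the arm, as the interface text tells. Its arguments: {"type":"object","properties":{"commands":{"type":"array"},"jaw":{"type":"number"}},"required":["commands"]}

```bash
mkdir -p pics; cat > h.py <<'E'
import numpy as np, cv2
from bench import status, imaging, ctrl, models
def pts(p, mask=None):
    d=p["depth"]; K=p["mtx"]
    m=(d>0) if mask is None else (mask&(d>0))
    v,u=np.nonzero(m); z=d[v,u]
    c=np.stack([(u-K[0,2])*z/K[0,0],(v-K[1,2])*z/K[1,1],z],1)
    T=np.array(p["pose"]); return c@T[:3,:3].T+T[:3,3]
E
python3 - <<'E'
from h import *
o=status.get_obs(); print(o["eef_pos"],o["eef_rot"],o["time_s"],ctrl.grip_point_offset)
ims=[]
for c in ["scene","side"]:
    p=imaging.camera(c); ims.append(p["image"])
    np.savez(f"{c}0.npz",**{k:np.array(p[k]) for k in("image","depth","mtx","pose")})
    print(c,np.round(p["pose"],3).tolist())
    for n in ["hook_stand","straight_board","round_board","board_rack","small_board","pepper_mill","sugar_jar"]:
        r=models.regions_of(p,n)
        if r:
            r=r[0]; P=pts(p,r["region"]); print(n,round(r["confidence"],2),np.round(r["centre"]),len(P),np.round(np.percentile(P,[2,50,98],axis=0),3).tolist() if len(P) else "")
            np.save(f"{c}0_{n}.npy",r["region"])
cv2.imwrite("pics/a.png",ims[0]); cv2.imwrite("pics/b.png",ims[1])
E
```

```text
[ 0.23381105 -0.52503261  0.40378165] [-8.70200478e-04  9.78151369e-01  2.07892137e-01  2.41066622e-05] 0.0 0.1547
scene [[-0.512, -0.742, 0.432, -0.019], [-0.859, 0.447, -0.25, 0.363], [-0.007, -0.499, -0.866, 1.292], [0.0, 0.0, 0.0, 1.0]]
hook_stand 0.8 [233. 337.] 4747 [[0.439, 0.184, 0.006], [0.503, 0.273, 0.014], [0.591, 0.362, 0.211]]
straight_board 0.82 [259. 300.] 1202 [[0.5, 0.165, 0.051], [0.506, 0.208, 0.127], [0.515, 0.248, 0.222]]
round_board 0.96 [195. 319.] 1178 [[0.527, 0.29, 0.059], [0.533, 0.334, 0.125], [0.545, 0.378, 0.222]]
board_rack 0.63 [365. 277.] 1000 [[0.424, -0.096, 0.005], [0.461, -0.034, 0.017], [0.515, -0.008, 0.077]]
small_board 0.82 [373. 258.] 644 [[0.475, -0.113, 0.02], [0.485, -0.068, 0.08], [0.499, -0.029, 0.108]]
sugar_jar 0.73 [302. 210.] 1082 [[0.658, -0.028, 0.001], [0.674, 0.008, 0.09], [0.717, 0.032, 0.113]]
side [[-0.287, -0.632, 0.72, -0.346], [-0.958, 0.172, -0.23, 0.318], [0.022, -0.756, -0.655, 0.93], [0.0, 0.0, 0.0, 1.0]]
hook_stand 0.64 [220. 299.] 3764 [[0.436, 0.182, 0.008], [0.503, 0.277, 0.015], [0.586, 0.361, 0.212]]
straight_board 0.74 [248. 265.] 1739 [[0.499, 0.164, 0.048], [0.504, 0.206, 0.119], [0.513, 0.248, 0.222]]
round_board 0.92 [189. 266.] 1690 [[0.525, 0.289, 0.0], [0.531, 0.333, 0.119], [0.744, 0.377, 0.222]]
small_board 0.22 [223. 297.] 3777 [[0.436, 0.184, 0.006], [0.502, 0.278, 0.015], [0.585, 0.361, 0.212]]
pepper_mill 0.8 [434. 272.] 730 [[0.376, -0.246, 0.014], [0.388, -0.224, 0.082], [0.416, -0.21, 0.124]]
sugar_jar 0.87 [310. 221.] 971 [[0.656, -0.027, 0.006], [0.667, 0.007, 0.078], [0.711, 0.031, 0.113]]
```

View pics/a.png

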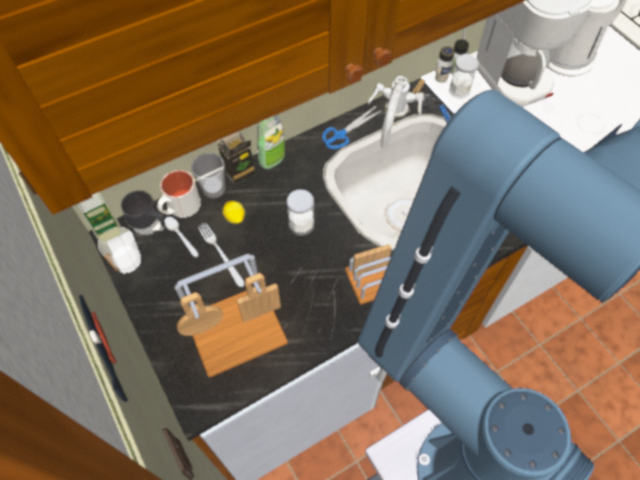

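View pics/b.png

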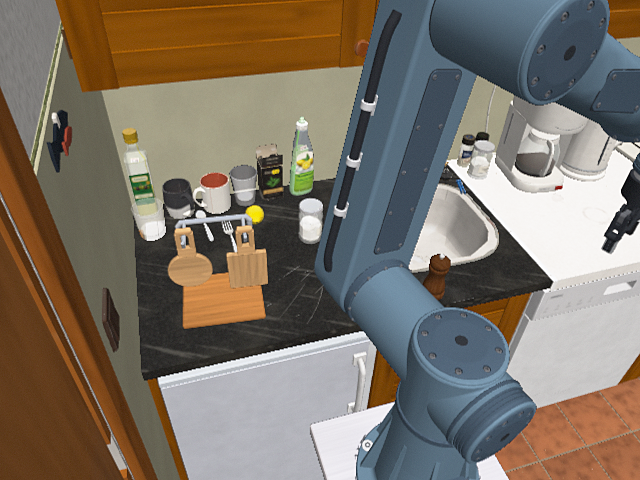

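```bash
cat > m.py <<'E'
from h import *
def L(c):
    return dict(np.load(f"{c}0.npz"))
for c in ["scene","side"]:
    p=L(c)
    for n in ["straight_board","round_board","small_board","board_rack","hook_stand"]:
        try: r=np.load(f"{c}0_{n}.npy")
        except Exception: continue
        if c=="side" and n in("small_board","board_rack"): continue
        P=pts(p,r)
        if n=="hook_stand":
            Q=P[(P[:,2]<.03)&(P[:,2]>.009)]
            rc=cv2.minAreaRect((Q[:,:2]*1000).astype(np.float32)); print(c,n,rc); continue
        if n=="board_rack":
            for lo,hi in((.009,.03),(.06,.09)):
                Q=P[(P[:,2]<hi)&(P[:,2]>lo)]
                print(c,n,lo,cv2.minAreaRect((Q[:,:2]*1000).astype(np.float32)),len(Q))
            continue
        # front face: fit x = a + b y (+ c z), robustly
        A=np.c_[np.ones(len(P)),P[:,1],P[:,2]]; k=np.ones(len(P),bool)
        for _ in range(8):
            s=np.linalg.lstsq(A[k],P[k,0],rcond=None)[0]; e=P[:,0]-A@s; k=abs(e)<max(.003,0)if _>2 else abs(e-np.median(e))<.01
        t=np.array([-s[1],1]);
        t=np.array([s[1],1])/np.hypot(s[1],1); al=P[k,:2]@t; 
        print(c,n,"yaw(y-axis)",-np.arctan(s[1]),"slope z",s[2],"along",np.percentile(al,[1,99]),"z",np.percentile(P[k,2],[1,99]),"mid y",np.percentile(P[k,1],[1,99]).mean(),"x at",s[0]+s[1]*np.percentile(P[k,1],[1,99]).mean()+s[2]*.13,k.sum())
E
python3 m.py
```

```text
scene straight_board yaw(y-axis) -0.10318031544351927 slope z 0.004660946655994697 along [0.21454826 0.30045547] z [0.04903493 0.2215934 ] mid y 0.20649836716072248 x at 0.5052318852073591 1053
scene round_board yaw(y-axis) -0.10350682935018508 slope z 0.003940203234888832 along [0.3411869  0.43278967] z [0.05821748 0.22180114] mid y 0.3337731290592305 x at 0.5320906582880596 981
scene small_board yaw(y-axis) -0.20210659877440829 slope z 0.00921298877551407 along [-0.01573403  0.07055432] z [0.01954524 0.10845585] mid y -0.07137004454482226 x at 0.4848971902238012 504
scene board_rack 0.009 ((462.082763671875, -36.06128692626953), (93.0711669921875, 92.59302520751953), 50.593650817871094) 600
scene board_rack 0.06 ((462.8939208984375, -60.74095153808594), (84.04534149169922, 80.73392486572266), 77.02523040771484) 257
scene hook_stand ((556.470458984375, 266.1414794921875), (188.87939453125, 236.05699157714844), 83.53166961669922)
side straight_board yaw(y-axis) -0.10313010556991258 slope z 0.001920272367789177 along [0.21338417 0.29996496] z [0.04744582 0.22189247] mid y 0.2059377216704727 x at 0.5041727545974889 1531
side round_board yaw(y-axis) -0.1023468682685777 slope z 0.004042813111336724 along [0.34044397 0.431569  ] z [0.05702321 0.22256217] mid y 0.3335723309887106 x at 0.5308828212020809 1372
side hook_stand ((517.2841796875, 269.5322570800781), (189.37962341308594, 161.9320526123047), 83.87885284423828)
```

The scene view shows the straight board on the right peg at about px (259,300) and the round board on the left peg at (195,319). The rack at (368,270) is partly hidden by the arm. The side view shows the same boards, plus the mill at (434,272). I'll turn and raise the tool, then move over toward the rack to look.

{"api": "send_rows", "payload": {
  "commands": [
    [[0,0,-0.35,0,0,0.87],[0,0,-0.35,0,0,0.87],[0,0,-0.35,0,0,0.87],[0,0,-0.35,0,0,0.87],[0,0,-0.35,0,0,0.87],[0,0,-0.35,0,0,0.87]]
  ],
  "jaw": 1
}}

```text
time_s: 1.3
eef_pos: [0.2338, -0.5253, 0.4682]
eef_rot: [-0.0, 0.999, -0.054, 0.0]
wrist_force: [0.2, -0.8, 0.2]
opening: 1.0
grasp_force: 0.0
```

{"api": "send_rows", "payload": {
  "commands": [
    [[0.2,-1,0,0,0,0],[0.2,-1,0,0,0,0],[0.2,-1,0,0,0,0],[0.2,-1,0,0,0,0],[0.2,-1,0,0,0,0],[0.2,-1,0,0,0,0],[0.2,-1,0,0,0,0],[0.2,-1,0,0,0,0]]
  ]
}}

```text
time_s: 1.97
eef_pos: [0.3064, -0.2901, 0.4678]
eef_rot: [0.0, 0.999, -0.052, 0.0]
wrist_force: [0.7, 0.1, 1.1]
opening: 1.002
grasp_force: 0.0
```

{"api": "send_rows", "payload": {
  "commands": [
    [[0.2,-1,0,0,0,0],[0.2,-1,0,0,0,0],[0.2,-1,0,0,0,0],[0.2,-1,0,0,0,0],[0.2,-1,0,0,0,0],[0.2,-1,0,0,0,0],[0.2,-1,0,0,0,0],[0,0,0,0,0,0]]
  ]
}}

```text
time_s: 2.63
eef_pos: [0.3702, -0.083, 0.468]
eef_rot: [-0.001, 0.999, -0.049, 0.001]
wrist_force: [-0.0, -1.0, -1.5]
opening: 0.996
grasp_force: 0.0
```

```bash
python3 - <<'E'
from h import *
o=status.get_obs(); print(o["eef_pos"],o["eef_rot"],o["time_s"],o["q"])
p=imaging.camera("wrist"); cv2.imwrite("pics/c.png",p["image"]); np.savez("w1.npz",**{k:np.array(p[k]) for k in("image","depth","mtx","pose")})
print(np.round(p["pose"],3).tolist())
for n in ["small_board","board_rack","straight_board"]:
    for r in models.regions_of(p,n)[:1]:
        P=pts(p,r["region"]);print(n,round(r["confidence"],2),np.round(r["centre"]),len(P),np.round(np.percentile(P,[2,50,98],axis=0),3).tolist())
        np.save(f"w1_{n}.npy",r["region"])
E
```

```text
[ 0.37023803 -0.08303074  0.46795307] [-8.23509545e-04  9.98800827e-01 -4.89467563e-02  6.67632922e-04] 2.6333 [-0.5371318  -0.34656024  1.96929458  0.00208374  1.51845159  1.13148862]
[[-0.098, -0.951, -0.293, 0.446], [-0.995, 0.093, 0.031, -0.09], [-0.002, 0.294, -0.956, 0.437], [0.0, 0.0, 0.0, 1.0]]
small_board 0.73 [291.  80.] 2253 [[0.476, -0.113, 0.029], [0.488, -0.072, 0.104], [0.5, -0.032, 0.107]]
board_rack 0.71 [296. 122.] 7112 [[0.417, -0.121, 0.013], [0.457, -0.068, 0.017], [0.508, -0.015, 0.076]]
straight_board 0.81 [26. 89.] 1014 [[0.501, 0.161, 0.047], [0.505, 0.163, 0.086], [0.512, 0.205, 0.119]]
```

View pics/c.png

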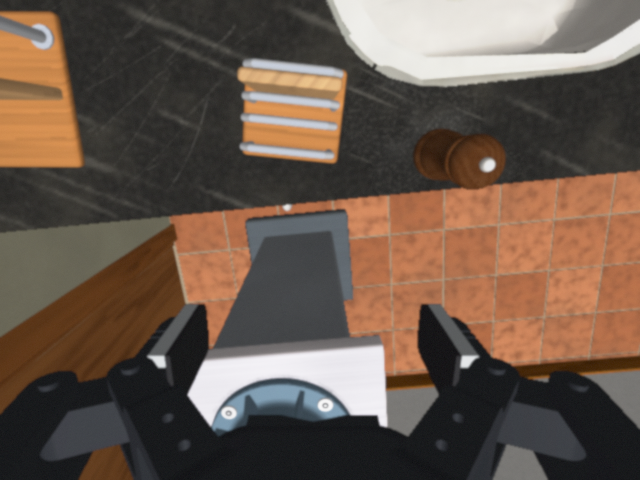

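The wrist view shows the whole rack: four hoops at rows of about 152, 122, 100 and 68, columns 240–345. The small board is in the rear bay at row 80, and the front bay (rows 122–152) is empty. I'll fit the rack next.

```bash
python3 - <<'E'
from h import *
p=dict(np.load("w1.npz")); R=np.load("w1_board_rack.npy")
R2=cv2.dilate(R.astype(np.uint8),np.ones((9,9)))>0
P=pts(p,R2)
F=P[(P[:,2]>.010)&(P[:,2]<.022)]
print("foot",cv2.minAreaRect((F[:,:2]*1000).astype(np.float32)),len(F),np.median(F[:,2]))
H=P[(P[:,2]>.068)&(P[:,2]<.082)]
for th in np.arange(-.26,-.05,.02):
    n=np.array([np.cos(th),np.sin(th)]); a=H[:,:2]@n; h,_=np.histogram(a,np.arange(a.min(),a.max(),.002)); print(round(th,2),(h.astype(float)**2).sum())
th=-.17
import itertools
best=max(np.arange(-.3,0,.005),key=lambda th:(np.histogram(H[:,:2]@[np.cos(th),np.sin(th)],np.arange(.3,.6,.002))[0].astype(float)**2).sum())
a=H[:,:2]@[np.cos(best),np.sin(best)]; t=H[:,:2]@[-np.sin(best),np.cos(best)]
print("best",best); 
h,e=np.histogram(a,np.arange(a.min()-.002,a.max()+.003,.003))
print([(round(x,3),int(c)) for x,c in zip(e,h)])
# cluster
s=np.sort(a); cuts=np.where(np.diff(s)>.003)[0]; lo=[s[0]]+list(s[cuts+1]); hi=list(s[cuts])+[s[-1]]
for l,u in zip(lo,hi):
    k=(a>=l)&(a<=u)
    if k.sum()>30:
        c=np.polyfit(t[k],a[k],1); print("hoop a",round(np.median(a[k]),4),"n",k.sum(),"slope",round(c[0],3),"t",np.percentile(t[k],[1,99]).round(4), H[k,2].mean())
E
```

```text
foot ((465.37884521484375, -67.27426147460938), (110.13068389892578, 98.80868530273438), 78.9808578491211) 3885 0.015554490354656891
-0.26 479715.0
-0.24 526339.0
-0.22 562746.0
-0.2 616058.0
-0.18 574675.0
-0.16 532404.0
-0.14 495489.0
-0.12 450535.0
-0.1 423278.0
-0.08 362874.0
-0.06 329937.0
best -0.2049999999999999
[(np.float64(0.426), 56), (np.float64(0.429), 266), (np.float64(0.432), 277), (np.float64(0.435), 111), (np.float64(0.438), 0), (np.float64(0.441), 0), (np.float64(0.444), 0), (np.float64(0.447), 0), (np.float64(0.45), 0), (np.float64(0.453), 3), (np.float64(0.456), 270), (np.float64(0.459), 298), (np.float64(0.462), 196), (np.float64(0.465), 0), (np.float64(0.468), 0), (np.float64(0.471), 0), (np.float64(0.474), 97), (np.float64(0.477), 314), (np.float64(0.48), 306), (np.float64(0.483), 92), (np.float64(0.486), 28), (np.float64(0.489), 2), (np.float64(0.492), 0), (np.float64(0.495), 0), (np.float64(0.498), 0), (np.float64(0.501), 1), (np.float64(0.504), 340), (np.float64(0.507), 335), (np.float64(0.51), 171)]
hoop a 0.4325 n 710 slope -0.008 t [-0.0136  0.0701] 0.0735915844827262
hoop a 0.4601 n 767 slope -0.009 t [-0.0141  0.0708] 0.07347147940582174
hoop a 0.4799 n 809 slope -0.007 t [-0.0136  0.0715] 0.07352524619033778
hoop a 0.5078 n 847 slope -0.008 t [-0.0132  0.0718] 0.07353590524193429
```

{"api": "send_rows", "payload": {
  "commands": [
    [[0.2,-1,0,0,0,0],[0.2,-1,0,0,0,0],[0.2,-1,0,0,0,0],[0.2,-1,0,0,0,0],[0.2,-1,0,0,0,0],[0.2,-1,0,0,0,0],[0.2,-1,0,0,0,0],[0.2,-1,0,0,0,0]]
  ]
}}

```text
time_s: 3.5
eef_pos: [0.443, 0.1468, 0.4676]
eef_rot: [0.0, 0.999, -0.053, 0.0]
wrist_force: [0.2, -0.6, -0.2]
opening: 0.998
grasp_force: 0.0
```

{"api": "send_rows", "payload": {
  "commands": [
    [[0.1,-0.9,0,0,0,0],[0,-0.9,0,0,0,0],[0,0,0,0,0,0],[0,0,0,0,0,0]]
  ]
}}

```text
time_s: 3.83
eef_pos: [0.4514, 0.1998, 0.4672]
eef_rot: [0.0, 0.999, -0.051, -0.0]
wrist_force: [-0.2, -0.4, -0.4]
opening: 1.002
grasp_force: 0.0
```

```bash
cat > look.py <<'E'
import sys
from h import *
o=status.get_obs(); print(o["eef_pos"],o["eef_rot"],o["time_s"],o["q"])
p=imaging.camera("wrist"); cv2.imwrite(f"pics/{sys.argv[1]}.png",p["image"])
for n in ["straight_board"]:
    for r in models.regions_of(p,n)[:1]:
        P=pts(p,r["region"]); print(n,r["confidence"],np.round(r["centre"]))
        T=P[(P[:,2]>.212)&(P[:,2]<.232)]
        if len(T)>20: print("top",len(T),np.median(T[:,2]),cv2.minAreaRect((T[:,:2]*1000).astype(np.float32)),T.mean(0))
        print(np.round(np.percentile(P,[1,50,99],axis=0),4).tolist())
E
python3 look.py d
```

```text
[0.45136789 0.19984451 0.46722023] [ 3.29636701e-04  9.98674905e-01 -5.14595989e-02 -4.84439868e-04] 3.8333 [ 1.75974365e-01 -5.33221039e-02  1.72773551e+00 -4.26046820e-04
  1.46827185e+00  1.84977922e+00]
straight_board 0.94 [299. 154.]
top 1227 0.22182009056486265 ((511.0356140136719, 206.62493896484375), (37.91910171508789, 12.146430015563965), 84.047607421875) [0.51140959 0.20626383 0.22102942]
[[0.5019, 0.1634, 0.0502], [0.5127, 0.2037, 0.2097], [0.5206, 0.2496, 0.2237]]
```

View pics/d.png

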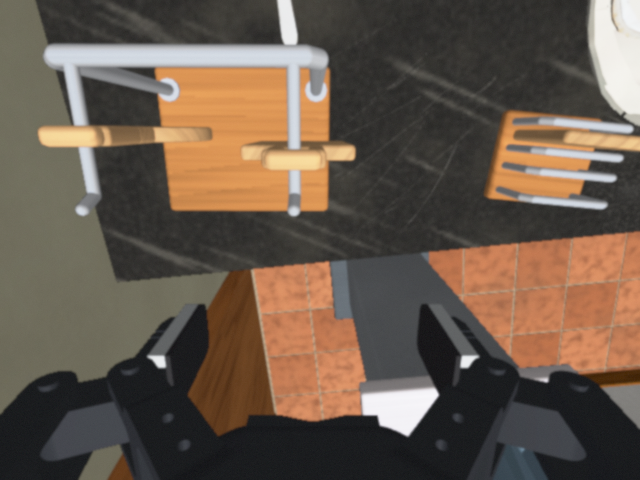

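The straight board's handle top is at px (294,158), measured at (0.511, 0.206, 0.222), which agrees with the scene and side cameras. The path down is clear.

{"api": "send_rows", "payload": {
  "commands": [
    [[0.65,-0.14,0,0,0,0],[0.65,-0.14,0,0,0,0],[0.65,-0.14,0,0,0,0],[0,0,0,0,0,0],[0,0,0,0,0,0]]
  ]
}}

```text
time_s: 4.35
eef_pos: [0.5109, 0.205, 0.4673]
eef_rot: [0.0, 0.999, -0.053, -0.0]
wrist_force: [-0.6, 1.0, -0.1]
opening: 1.003
grasp_force: 0.0
```

{"api": "send_rows", "payload": {
  "commands": [
    [[0,0,0.6,0,0,0],[0,0,0.6,0,0,0],[0,0,0.6,0,0,0],[0,0,0.6,0,0,0],[0,0,0.6,0,0,0],[0,0,0.6,0,0,0],[0,0,0.4,0,0,0],[0,0,0,0,0,0]]
  ]
}}

```text
time_s: 5.02
eef_pos: [0.5088, 0.2058, 0.345]
eef_rot: [0.001, 0.999, -0.052, -0.003]
wrist_force: [-1.0, -0.9, 0.3]
opening: 1.001
grasp_force: 0.0
```

```bash
python3 look.py e
```

```text
[0.50877235 0.20582032 0.34500671] [ 6.10682054e-04  9.98642646e-01 -5.20189534e-02 -2.55364459e-03] 5.0167 [ 1.68114718e-01  1.85961866e-01  1.72780623e+00 -8.11202088e-05
  1.23307531e+00  1.84302337e+00]
straight_board 0.87 [301. 289.]
top 4934 0.22123315954327571 ((512.1480712890625, 206.56326293945312), (37.85784912109375, 12.481355667114258), 83.1194839477539) [0.51402778 0.20618631 0.21984718]
[[0.5039, 0.1642, 0.0471], [0.5157, 0.2066, 0.1704], [0.5212, 0.2485, 0.2231]]
```

View pics/e.png

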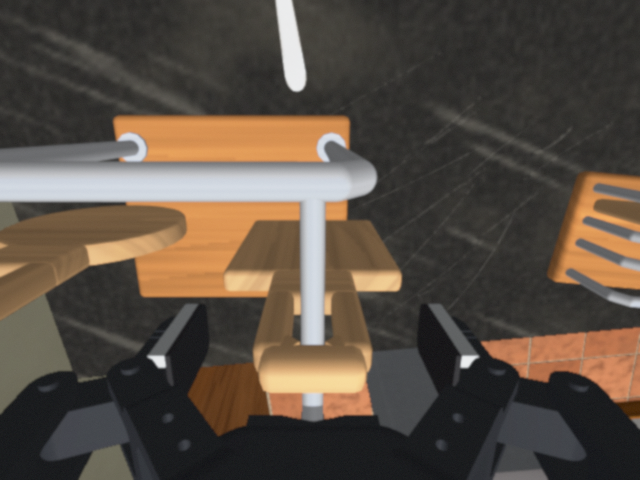

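The handle at columns 258–370 sits centred between the fingers, with the peg inside the slot. Closing now.

{"api": "send_rows", "payload": {
  "commands": [
    [[0,0,0,0,0,0],[0,0,0,0,0,0],[0,0,0,0,0,0],[0,0,0,0,0,0],[0,0,0,0,0,0],[0,0,0,0,0,0],[0,0,0,0,0,0],[0,0,0,0,0,0]]
  ],
  "jaw": 0
}}

```text
time_s: 5.78
eef_pos: [0.5106, 0.2068, 0.3488]
eef_rot: [-0.0, 0.999, -0.051, 0.001]
wrist_force: [0.0, -0.7, 5.9]
opening: 0.454
grasp_force: 60.3
```

{"api": "send_rows", "payload": {
  "commands": [
    [[0,0,-0.1,0,0,0],[0,0,-0.1,0,0,0],[0,0,-0.1,0,0,0],[0,0,-0.1,0,0,0],[0,0,-0.1,0,0,0],[0,0,-0.1,0,0,0],[0,0,-0.1,0,0,0],[0,0,0,0,0,0]]
  ]
}}

```text
time_s: 6.45
eef_pos: [0.5105, 0.2067, 0.3695]
eef_rot: [-0.0, 0.999, -0.052, 0.001]
wrist_force: [0.1, -0.2, -1.8]
opening: 0.46
grasp_force: 60.4
```

```bash
python3 look.py f
```

```text
[0.51046587 0.20673089 0.3695058 ] [-1.35265278e-04  9.98668154e-01 -5.15902612e-02  5.87156396e-04] 6.45 [1.69234302e-01 1.60839652e-01 1.70398625e+00 7.02282951e-06
 1.27556170e+00 1.84325496e+00]
straight_board 0.68 [305. 291.]
top 2123 0.22454716922609858 ((512.1146240234375, 206.91363525390625), (41.17344665527344, 16.758460998535156), 74.56985473632812) [0.5165264  0.20712138 0.22374378]
[[0.5047, 0.1656, 0.0717], [0.5158, 0.2095, 0.189], [0.5212, 0.2498, 0.2436]]
```

View pics/f.png

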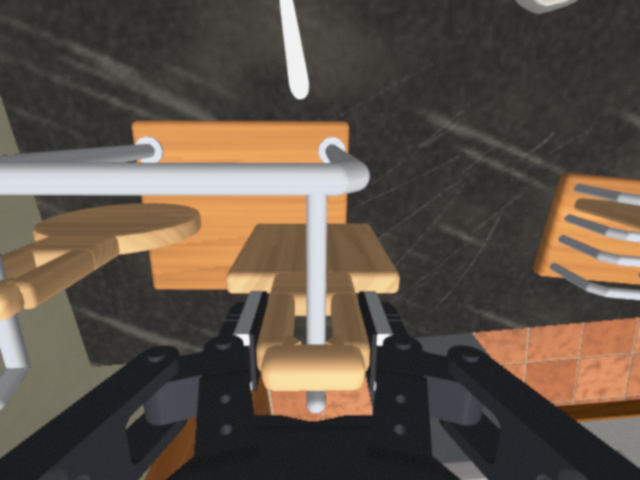

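The board is gripped and about 20.5 mm above hanging (mid-window), with the peg centred in the slot. Now I'll slide along stand −x.

{"api": "send_rows", "payload": {
  "commands": [
    [[-0.2,0,0,0,0,0],[-0.3,0,0,0,0,0],[-0.3,0,0,0,0,0],[-0.3,0,0,0,0,0],[-0.3,0,0,0,0,0],[-0.3,0,0,0,0,0],[-0.3,0,0,0,0,0],[-0.3,0,0,0,0,0]]
  ]
}}

```text
time_s: 7.22
eef_pos: [0.4405, 0.214, 0.3688]
eef_rot: [-0.0, 0.999, -0.052, 0.0]
wrist_force: [0.4, -0.3, -3.5]
opening: 0.458
grasp_force: 60.5
```

{"api": "send_rows", "payload": {
  "commands": [
    [[-0.3,0,0,0,0,0],[-0.3,0,0,0,0,0],[-0.3,0,0,0,0,0],[-0.2,0,0,0,0,0],[0,0,0,0,0,0],[0,0,0,0,0,0]]
  ]
}}

```text
time_s: 7.72
eef_pos: [0.4086, 0.2173, 0.3689]
eef_rot: [-0.0, 0.999, -0.051, 0.0]
wrist_force: [0.4, 0.8, -3.3]
opening: 0.46
grasp_force: 60.5
```

```bash
python3 - <<'E'
from h import *
o=status.get_obs(); print(o["eef_pos"],o["eef_rot"],o["wrist_force"])
p=imaging.camera("side"); cv2.imwrite("pics/g.png",p["image"])
for n in ["straight_board","round_board","hook_stand"]:
    for r in models.regions_of(p,n)[:1]:
        P=pts(p,r["region"]); print(n,r["confidence"],np.round(np.percentile(P,[2,50,98],axis=0),3).tolist())
p=imaging.camera("wrist"); cv2.imwrite("pics/g2.png",p["image"])
E
```

```text
[0.40860789 0.21730586 0.36886982] [-7.72565520e-05  9.98676875e-01 -5.14235209e-02  3.39854558e-04] [ 0.44411009  0.76419574 -3.31436779]
straight_board 0.54 [[-0.022, 0.251, 0.015], [0.406, 0.257, 0.125], [0.5, 0.289, 0.576]]
round_board 0.67 [[0.525, 0.29, 0.058], [0.531, 0.333, 0.122], [0.539, 0.376, 0.222]]
hook_stand 0.64 [[0.442, 0.251, 0.009], [0.512, 0.306, 0.015], [0.588, 0.363, 0.212]]
```

View pics/g.png

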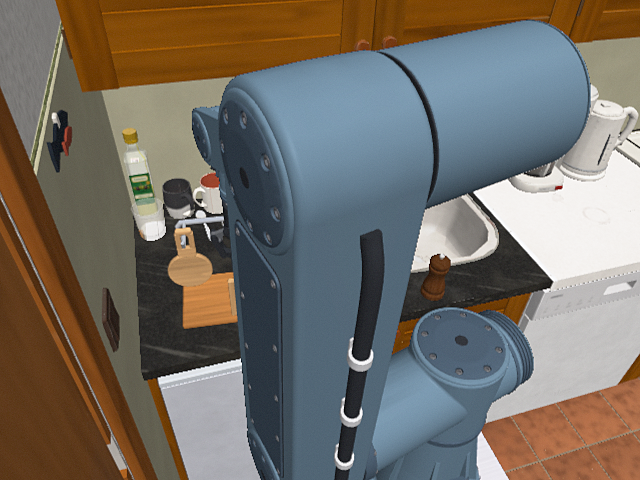

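The board is clear of the stand, and the round board and stand haven't moved (round board at px (190,262)). Next: lift, then carry it to above the rack.

{"api": "send_rows", "payload": {
  "commands": [
    [[0,0,-0.6,0,0,0],[0,0,-0.6,0,0,0],[0,0,-0.6,0,0,0],[0,0,-0.6,0,0,0]]
  ]
}}

```text
time_s: 8.3
eef_pos: [0.409, 0.2171, 0.4413]
eef_rot: [0.0, 0.999, -0.052, -0.0]
wrist_force: [-0.0, -0.5, -2.3]
opening: 0.458
grasp_force: 61.0
```

{"api": "send_rows", "payload": {
  "commands": [
    [[0.1,0.4,0,0,0,0],[0.15,0.7,0,0,0,0],[0.2,0.8,0,0,0,0],[0.2,0.8,0,0,0,0],[0.2,0.8,0,0,0,0],[0.2,0.8,0,0,0,0],[0.2,0.8,0,0,0,0],[0.2,0.8,0,0,0,0]]
  ]
}}

```text
time_s: 8.97
eef_pos: [0.434, 0.0353, 0.4407]
eef_rot: [0.0, 0.999, -0.052, 0.0]
wrist_force: [0.0, 0.1, -2.7]
opening: 0.457
grasp_force: 61.2
```

{"api": "send_rows", "payload": {
  "commands": [
    [[0.2,0.8,0,0,0,0],[0.2,0.8,0,0,0,0],[0.2,0.8,0,0,0,0],[0.1,0.5,0,0,0,0.2],[0,0.2,0,0,0,0.3],[0,0,0,0,0,0.4],[0,0,0,0,0,0],[0,0,0,0,0,0]]
  ]
}}

```text
time_s: 9.63
eef_pos: [0.445, -0.0577, 0.4406]
eef_rot: [-0.0, 0.995, -0.096, -0.0]
wrist_force: [-0.2, 0.2, -2.4]
opening: 0.456
grasp_force: 61.3
```

```bash
python3 - <<'E'
from h import *
o=status.get_obs(); print(o["eef_pos"],o["eef_rot"],o["time_s"])
p=imaging.camera("wrist"); cv2.imwrite("pics/h.png",p["image"])
for n in ["straight_board","board_rack"]:
    for r in models.regions_of(p,n)[:1]:
        P=pts(p,r["region"]); print(n,r["confidence"],np.round(r["centre"]),np.round(np.percentile(P,[1,50,99],axis=0),4).tolist()); np.savez(f"h_{n}.npz",P=P)
P=np.load("h_straight_board.npz")["P"]
for lo in np.arange(.1,.34,.015):
    Q=P[(P[:,2]>lo)&(P[:,2]<lo+.015)]
    if len(Q)>30: print(round(lo,3),len(Q),np.median(Q,0).round(4),cv2.minAreaRect((Q[:,:2]*1000).astype(np.float32)))
E
```

```text
[ 0.44495937 -0.05767337  0.4406015 ] [-1.87397045e-04  9.95368041e-01 -9.61374709e-02 -1.19760286e-04] 9.6333
straight_board 0.55 [312. 286.] [[0.4372, -0.0979, 0.1426], [0.4497, -0.0571, 0.2537], [0.4589, -0.0156, 0.3148]]
board_rack 0.82 [322. 186.] [[0.4158, -0.1223, 0.0124], [0.4618, -0.0676, 0.0165], [0.5198, -0.012, 0.0757]]
0.13 230 [ 0.4511 -0.0567  0.1419] ((450.9494934082031, -56.722434997558594), (86.47101593017578, 1.222930908203125), 79.05342102050781)
0.145 637 [ 0.4511 -0.0564  0.1524] ((451.107666015625, -56.7148551940918), (86.99526977539062, 1.388157844543457), 79.09777069091797)
0.16 718 [ 0.451  -0.0571  0.1678] ((450.9456787109375, -56.95194625854492), (86.77725219726562, 1.2927846908569336), 79.11665344238281)
0.175 861 [ 0.4512 -0.0566  0.1827] ((451.0856018066406, -56.94764709472656), (86.78961181640625, 1.3477805852890015), 79.06226348876953)
0.19 1044 [ 0.451  -0.0573  0.1976] ((451.0541687011719, -57.09927749633789), (87.5986328125, 1.5822577476501465), 79.09153747558594)
0.205 1292 [ 0.4512 -0.0573  0.2128] ((451.0233459472656, -57.446163177490234), (87.8
[... 323 characters left out ...]
1865234)
0.25 1841 [ 0.4494 -0.057   0.262 ] ((446.0390319824219, -56.510276794433594), (39.55942916870117, 12.06047248840332), 78.79795837402344)
0.265 973 [ 0.4493 -0.0576  0.2725] ((448.8792724609375, -53.27032470703125), (45.93008041381836, 12.279963493347168), 72.50331115722656)
0.28 1220 [ 0.4495 -0.0645  0.2879] ((447.73345947265625, -57.27125549316406), (38.62759017944336, 9.077322006225586), 79.2127456665039)
0.295 2385 [ 0.4509 -0.0578  0.3035] ((447.0788269042969, -56.835296630859375), (39.203025817871094, 11.08919906616211), 78.63002014160156)
0.31 3350 [ 0.4477 -0.0571  0.3135] ((446.1935119628906, -56.73053741455078), (33.459476470947266, 12.892273902893066), 78.50436401367188)
```

View pics/h.png

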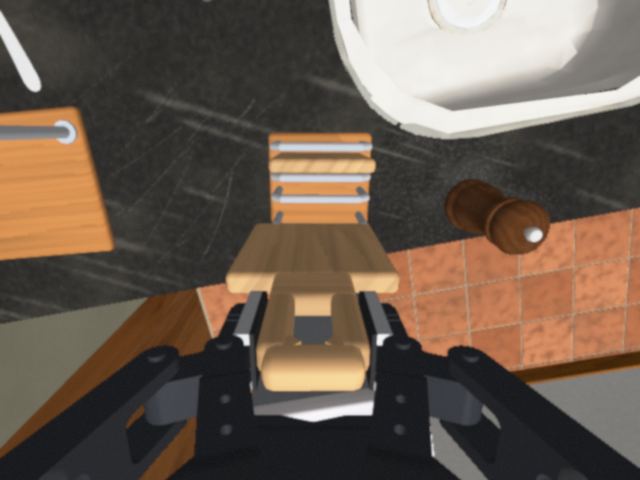

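The board hangs upright between the fingers, yaw −0.191. The rack's rear hoops show at rows 145, 177 and 197, and the front bay is hidden under the board. I'll refit the rack from this view to compare.

```bash
python3 - <<'E'
from h import *
P=np.load("h_board_rack.npz")["P"]; H=P[(P[:,2]>.068)&(P[:,2]<.082)]
th=-.196
a=H[:,:2]@[np.cos(th),np.sin(th)]; t=H[:,:2]@[-np.sin(th),np.cos(th)]
s=np.sort(a); c=np.where(np.diff(s)>.003)[0]
for l,u in zip([s[0]]+list(s[c+1]),list(s[c])+[s[-1]]):
    k=(a>=l)&(a<=u)
    if k.sum()>30: print(round((l+u)/2,4),round(np.median(a[k]),4),k.sum(),np.polyfit(t[k],a[k],1)[0].round(3),np.percentile(t[k],[1,99]).round(4))
F=P[(P[:,2]>.010)&(P[:,2]<.022)]; tf=F[:,:2]@[-np.sin(th),np.cos(th)]; af=F[:,:2]@[np.cos(th),np.sin(th)]
print("foot t",np.percentile(tf,[.5,99.5]),"a max",af.max())
p=dict(np.load("w1.npz")); Q=pts(p,np.load("w1_board_rack.npy")); Q=Q[(Q[:,2]>.068)&(Q[:,2]<.082)]; a=Q[:,:2]@[np.cos(th),np.sin(th)]
print("first view",[round(np.median(a[abs(a-x)<.008]),4) for x in(.433,.461,.4805,.508)])
for n,b in(("board",(.4455,-.056)),("bay",(.4424,-.0628))): print(n,np.dot(b,[np.cos(th),np.sin(th)]),np.dot(b,[-np.sin(th),np.cos(th)]))
E
```

```text
0.4362 0.4364 39 -0.0 [-0.0166  0.0658]
0.4604 0.4612 719 -0.002 [-0.0177  0.0673]
0.4808 0.4811 738 -0.001 [-0.0178  0.0666]
0.5085 0.5084 845 0.007 [-0.0175  0.067 ]
foot t [-0.0295024  0.07822  ] a max 0.5199513029453057
first view [np.float64(0.4326), np.float64(0.4604), np.float64(0.4799), np.float64(0.5079)]
board 0.44787605447181933 0.031832213726914006
bay 0.44615969179497705 0.02455869331644268
```

{"api": "send_rows", "payload": {
  "commands": [
    [[-0.04,0.24,0,0,0,0],[0,0,0.4,0,0,0],[0,0,0.4,0,0,0],[0,0,0.4,0,0,0],[0,0,0.3,0,0,0],[0,0,0,0,0,0],[0,0,0,0,0,0],[0,0,0,0,0,0]]
  ]
}}

```text
time_s: 10.45
eef_pos: [0.4427, -0.065, 0.3964]
eef_rot: [0.0, 0.995, -0.096, 0.0]
wrist_force: [0.2, 1.0, -2.6]
opening: 0.461
grasp_force: 61.4
```

```bash
python3 - <<'E'
from h import *
o=status.get_obs(); print(o["eef_pos"],o["eef_rot"],o["wrist_force"])
p=imaging.camera("wrist"); cv2.imwrite("pics/i.png",p["image"])
th=-.196; n=np.array([np.cos(th),np.sin(th)]); t=np.array([-np.sin(th),np.cos(th)])
print("tcp a,t",o["eef_pos"][:2]@n,o["eef_pos"][:2]@t)
P=pts(p,models.regions_of(p,"straight_board")[0]["region"]); k=(P[:,2]>.09)&(P[:,2]<.17)
print("rear face a",np.median(P[k,:2]@n),"t",np.percentile(P[k,:2]@t,[1,99]),"zmin",np.percentile(P[:,2],1))
P=pts(p,models.regions_of(p,"board_rack")[0]["region"]); H=P[(P[:,2]>.068)&(P[:,2]<.082)]; a=H[:,:2]@n
print([(x,round(np.median(a[abs(a-x)<.008]),4),(abs(a-x)<.008).sum()) for x in(.461,.4805,.508)])
E
```

```text
[ 0.44267553 -0.06496438  0.39638181] [ 1.62442930e-04  9.95345239e-01 -9.63721929e-02  4.77862505e-04] [ 0.15163198  1.04631464 -2.64696112]
tcp a,t 0.446851451132018 0.02248941312316859
rear face a 0.4530808244031275 t [-0.01889113  0.06692084] zmin -0.0006029486610292628
[(0.461, np.float64(0.4613), np.int64(971)), (0.4805, np.float64(0.481), np.int64(994)), (0.508, np.float64(0.5086), np.int64(1072))]
```

Aligned within 1 mm across and along the bay. Descending.

{"api": "send_rows", "payload": {
  "commands": [
    [[0,0,0.3,0,0,0],[0,0,0.3,0,0,0],[0,0,0.3,0,0,0],[0,0,0.3,0,0,0],[0,0,0.3,0,0,0],[0,0,0.3,0,0,0],[0,0,0.3,0,0,0],[0,0,0,0,0,0]]
  ]
}}

```text
time_s: 11.27
eef_pos: [0.4417, -0.0645, 0.3303]
eef_rot: [-0.001, 0.995, -0.096, -0.002]
wrist_force: [-0.6, -0.1, -2.6]
opening: 0.462
grasp_force: 61.4
```

{"api": "send_rows", "payload": {
  "commands": [
    [[0,0,0.1,0,0,0],[0,0,0.1,0,0,0],[0,0,0.05,0,0,0],[0,0,0,0,0,0],[0,0,0,0,0,0]]
  ]
}}

```text
time_s: 11.68
eef_pos: [0.4425, -0.0649, 0.3254]
eef_rot: [0.0, 0.995, -0.096, 0.0]
wrist_force: [-0.1, 0.9, -3.4]
opening: 0.455
grasp_force: 61.4
```

Still about 3 mm above the floor; small steps until contact.

{"api": "send_rows", "payload": {
  "commands": [
    [[0,0,0.05,0,0,0],[0,0,0.05,0,0,0],[0,0,0,0,0,0],[0,0,0,0,0,0]]
  ]
}}

```text
time_s: 12.02
eef_pos: [0.4425, -0.0648, 0.3222]
eef_rot: [0.0, 0.995, -0.096, 0.0]
wrist_force: [-0.5, -0.8, -2.7]
opening: 0.457
grasp_force: 61.4
```

{"api": "send_rows", "payload": {
  "commands": [
    [[0,0,0.03,0,0,0],[0,0,0,0,0,0],[0,0,0,0,0,0]]
  ]
}}

```text
time_s: 12.27
eef_pos: [0.4428, -0.0648, 0.3221]
eef_rot: [0.0, 0.995, -0.096, 0.001]
wrist_force: [-0.9, 1.9, 5.2]
opening: 0.462
grasp_force: 62.2
```

The wrist force shows contact with the floor at the predicted height, so I'll release. The pads swing back as they open, and I then retreat upward.

{"api": "send_rows", "payload": {
  "commands": [
    [[0,0,0,0,0,0],[0,0,0,0,0,0],[0,0,0,0,0,0],[0,0,0,0,0,0],[0,0,0,0,0,0],[0,0,0,0,0,0],[0,0,0,0,0,0],[0,0,0,0,0,0]]
  ],
  "jaw": 1
}}

```text
time_s: 12.93
eef_pos: [0.4424, -0.0648, 0.3213]
eef_rot: [-0.0, 0.995, -0.096, -0.0]
wrist_force: [0.9, 0.4, -0.8]
opening: 1.001
grasp_force: 0.0
```

{"api": "send_rows", "payload": {
  "commands": [
    [[0,0,-0.3,0,0,0],[0,0,-0.5,0,0,0],[0,0,-0.7,0,0,0],[0,0,-0.7,0,0,0],[0,0,-0.7,0,0,0],[0,0,-0.7,0,0,0],[0,0,-0.5,0,0,0],[0,0,0,0,0,0]]
  ]
}}

```text
time_s: 13.6
eef_pos: [0.4431, -0.0651, 0.4486]
eef_rot: [0.001, 0.995, -0.096, 0.003]
wrist_force: [0.9, -1.2, -0.7]
opening: 0.998
grasp_force: 0.0
```

{"api": "send_rows", "payload": {
  "commands": [
    [[-0.7,0,0,0,0,0],[-0.7,0,0,0,0,0],[-0.7,0,0,0,0,0],[-0.5,0,0,0,0,0],[0,0,0,0,0,0],[0,0,0,0,0,0]]
  ]
}}

```text
time_s: 14.1
eef_pos: [0.3657, -0.0498, 0.4442]
eef_rot: [0.0, 0.995, -0.097, 0.0]
wrist_force: [0.7, -0.1, 0.3]
opening: 1.001
grasp_force: 0.0
```

```bash
python3 - <<'E'
from h import *
p=imaging.camera("wrist"); cv2.imwrite("pics/j.png",p["image"])
th=-.196; n=np.array([np.cos(th),np.sin(th)]); t=np.array([-np.sin(th),np.cos(th)])
P=pts(p,models.regions_of(p,"straight_board")[0]["region"])
print("z",np.percentile(P[:,2],[1,50,99]),cv2.minAreaRect((P[P[:,2]>.185][:,:2]*1000).astype(np.float32)))
for lo in(.08,.1,.185):
    Q=P[(P[:,2]>lo)&(P[:,2]<lo+.02)]
    if len(Q)>20: print(lo,"a",np.percentile(Q[:,:2]@n,[2,50,98]),"t",np.percentile(Q[:,:2]@t,[2,98]))
p=imaging.camera("scene")
for k in ["hook_stand","round_board","small_board","sugar_jar"]:
    for r in models.regions_of(p,k)[:1]: print(k,np.round(np.percentile(pts(p,r["region"]),[2,50,98],axis=0),3).tolist())
E
```

```text
z [0.1187104  0.19310264 0.19678414] ((443.1963195800781, -63.187503814697266), (38.08995056152344, 11.205116271972656), 78.91056060791016)
0.1 a [0.44121409 0.44527784 0.45312459] t [-0.02033462  0.06948931]
0.185 a [0.44143496 0.4470171  0.45255782] t [0.00726119 0.04157219]
hook_stand [[0.44, 0.179, 0.004], [0.516, 0.26, 0.014], [0.596, 0.362, 0.211]]
round_board [[0.527, 0.292, 0.062], [0.533, 0.334, 0.125], [0.542, 0.377, 0.222]]
small_board [[0.45, -0.073, 0.014], [0.49, -0.044, 0.088], [0.515, -0.011, 0.186]]
sugar_jar [[0.658, -0.028, -0.0], [0.673, 0.008, 0.089], [0.718, 0.032, 0.113]]
```

View pics/j.png

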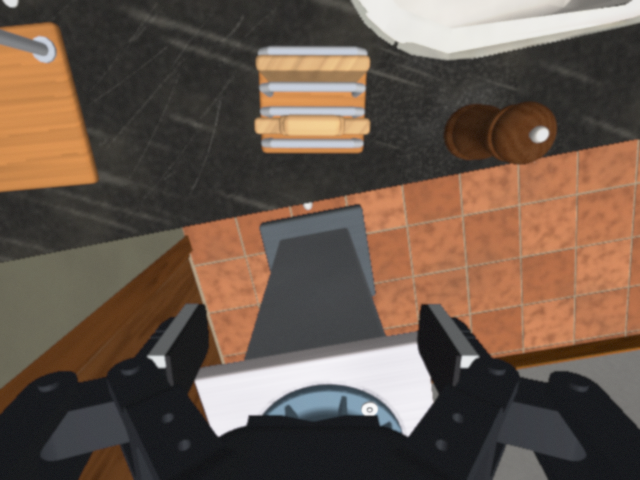

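The board stands upright in the front bay (px (312,127)), with its top at 0.196 m as expected. Its centre is at a = 0.447 and t = 0.0245, and nothing else has moved. Handing in.

```bash
python3 -c "
from bench import ctrl; print(ctrl.hand_in())"
```

```text
the job is handed in; nothing more can be done
None
```

The straight board stands released, foot down, in the middle of the rack's front bay. The round board is still hanging, the stand, small board and jar looked undisturbed in the last pictures, and the job was handed in at about 14 s, though the hand-in call did not return a verdict.

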